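# Find the shaker deck's blind hole with the locating pin

## Task

Fit the orange locating pin to the vial shaker: lift it out of the grey holder, rest its steel tip lightly on the black deck away from the hole, and slide it along the deck's lengthwise centre line until it drops into the unmarked blind hole. Then ease it fully home, upright with its flange flat on the deck, and let go. The deck floats on soft mounts and is easily damaged, so never press or shove the pin hard against it, and leave the blue pin and everything else on the bench where they are.

Things in the scene. Friction and masses are not known exactly. Their poses are not given: they have to be found in the camera images.
- shaker: Low white bench shaker, fixed, 310 mm long (its x axis) x 180 x 100 mm high. Origin: centre of its underside on the table, z up. On top a grey bezel (top at 100 mm height, 5 mm thick) frames a central window 130 mm (x) x 90 mm (y); through it shows the flat black deck. The pin must never press on the deck or shaker with more than 30 N, in any direction.
- window (a point): Middle of the shaker's window at the free deck's surface, 94 mm up; axes as the shaker's. The deck has one unmarked round blind hole, 14 mm wide, 18 mm deep, on the centre line y = 0, anywhere from x = -30 to 30 mm of this point (the deck stopped there by chance and is braked). The deck floats: it yields downwards from about 3 N, 0.5 mm per further N, up to 6 mm (15 N).
- holder: Grey plastic block 130 (x) x 60 (y) x 40 mm high, fixed, origin at the centre of its underside, z up. Two 18 mm through holes at x = -35 and +35 mm, y = 0; the orange pin stands in one and the blue pin in the other, either way round, each hanging by its flange on the top face.
- pin_mid (a point): Orange locating pin, 90 mm long, about 120 g: centre of its round handle, 55 mm above the tip, z up along the pin. Handle 16 mm wide, 19 to 90 mm above the tip; steel flange 30 mm wide, 15 to 19 mm; below it a steel shank 12 mm wide, its lowest 4 mm tapering to a flat tip 8 mm wide. It starts upright in the holder, tip 25 mm above the table.
- pin_tip (a point): Centre of the orange pin's flat tip (its lowest point); z along the pin, upwards. With the flange on the deck it is 15 mm below the deck's surface.
- thick_pin: Blue-handled pin of the same shape and 90 mm length, but with a 16 mm shank that does not fit the shaker; not needed. Origin at its tip, z up.
- vial0: White capped vial, 34 mm in diameter, 70 mm high; origin at its underside. Bystander.
- vial1: White capped vial, 34 mm in diameter, 55 mm high; origin at its underside. Bystander.
- vial2: White capped vial, 34 mm in diameter, 70 mm high; origin at its underside. Bystander.
- wash_bottle: Clear wash bottle, 70 mm in diameter, with blue cap and bent spout, 228 mm high; origin at its underside. Bystander.
- beaker: Glass beaker, 68 mm in diameter, 85 mm high; origin at its underside. Bystander.
- meter: Green hand-held meter lying flat, 130 x 65 x 27 mm; origin at its underside. Bystander.
Things that resemble listed ones, but are neither listed nor needed, are in the scene too. What is meant by the holder is not purple, and is the larger of those in its own colour.

How it is judged:
By the outcome, as a careful person would: the job done as asked, in the order asked, and still so for the second after the job is handed in, with the robot touching nothing.
It also fails if it takes over 64 s, if anything falls off the work surface, if the arm or the gripper's body presses on something with over 40 N, if the wrist force passes 120 N, or if a joint passes its speed limit or range.

## Robot

A 6-joint arm with a two-finger parallel gripper is mounted at the origin on the work surface. World frame = base frame: x ahead of the robot, y to its left, z up, the work surface at z = 0. Lengths are in m, angles in rad, forces in N, time in s.
With the tool pointing down it reaches from about 0.35 to 0.85 m from the base axis. Payload 8.1 kg.
Tool frame: the origin (TCP) lies on the front face of the gripper's body, between the roots of the fingers; the fingertips stand 84 mm ahead of it and the grasp point (between the pads) lies 65 mm ahead of it; x points along the fingers, y is the direction in which the jaws open and shut, and the axes are right-handed (so a half turn about x gives the same grasp; the last joint's range is limited). The gripper opens to 93 mm and grips with 3 to 60 N. Pads are 15 mm wide; open, the fingers measure 128 mm over their backs; the gripper's body (75 mm by 188 mm) begins 65 mm behind the grasp point.
Start: joints at [1.051, 0.13, 1.488, -0, 1.523, -0.085], TCP at [0.253, 0.544, 0.303] pointing down, gripper open.
Joint ranges: [-2.96, 2.96], [-0.89, 2.26], [0.02, 2.5], [-1.34, 4.48], [0, 2.73], [-2.66, 2.66]. Speed limits (rad/s): [2.39, 2.39, 2.79, 3.14, 3.14, 3.14].

## Interface

Orientations are given as a unit quaternion [w, x, y, z].
In Python, from station import arm gives the robot as it stands.
- The arm moves only by the shell command python3 -m creep 'ROWS' [OPENING] [FORCE]. ROWS is JSON, a list of rows, each an object of numbers: "tx", "ty", "tz": the shift along the tool's x, y, z in cm; "roll": the turn about the tool's x in degrees. In form: [{"tx": .., "ty": .., "tz": .., "roll": ..}, ...]. A call has 1 to 20 rows; each row shifts and turns the commanded pose from where the row before left it, along the tool's axes as they then stand; what a row does not reach is not made up. A row lasts 1/8 s, in which the tool goes at most 62.5 mm and 10.7 degrees, less where a joint would pass 70% of its speed; a pose out of reach is approached as far as the arm can. A call is refused whole if a number of a shift passes 6.25 or a number of a turn 10.7, either way. A call with a gripper value outside its range is refused whole. OPENING is the finger opening in cm, from 0 to 9.3, set as the call begins (- or left out, the last holds). The fingers move at their own pace and stop on an object; FORCE is the grip in N (left out, the last holds). Time passes only in rows, so rows that do not move let the fingers close. It gives the time, the measured TCP pose, the force and the opening at its end, in the units of the state.
- arm.state(): the state, without advancing time (a new reading comes with each control period).
- arm.snapshot(name): name is "scene" or "top" or "wrist"; returns the picture (400x640x3 uint8, red, green, blue); there is no depth.
- arm.camera_model(name): a dict with "fx", "fy", "cx", "cy" (pixels), "cam_to_world" (4x4, takes a point from camera to world coordinates); the wrist camera has in their place "hand_eye" (4x4, takes a point from camera to tool coordinates, whose origin is the TCP and whose axes are the tool frame's). Camera axes: x right, y up, looking along -z (the intrinsics and any distortion apply to the point x, -y, -z); pixel columns grow to the right and rows downward; lengths in m; the calibration is good to about 2 mm. A picture is of the moment at which its call begins: read the wrist's pose just before it. camera_model takes no time and is no camera call.
- arm.finish_job(): hands the job in, once; it reports no verdict.
Trained networks look in the newest picture that a camera, given by its name, has taken for a name from the list of things; names that differ only in an ending like _2 or _b are one class to them, and where a whole thing is asked for, a point or a joint stands for the part that bears it (a point fixed in the world has none). Each returns a list of dicts, best first, with "score" (0 to 1); they miss things now and then, are a little off and sometimes report something else, mostly with a low value. They report only what shows in the picture. A call takes as long as a camera call. They do not tell look-alikes from the thing itself.
- arm.spot_in(camera, query): "rect" ([left, top, right, bottom] in pixels, round what is visible of it).
- arm.regions_of(camera, query): "mask" (400x640 bool, what is visible of it) and "rect" ([left, top, right, bottom] in pixels, round what is visible of it).
- arm.pinpoint(camera, query): "pixel" ([row, column] in pixels: a listed point, or the origin of a listed thing).
The state is a dict: "time": time; "joint_pos": joint angles; "qvel": joint speeds; "joint_torque": joint torques, N m; "eef_pos": TCP position; "tool_rot": TCP orientation; "wrist_force": force on the tool from outside, world axes, zero at the start; "moment": the same for the moment, N m; "gripper_width": opening from 0.0 (shut) to 1.0 (fully open).
Only numpy, scipy, OpenCV 4.12 (cv2) and the standard library are available. Lean on these libraries where they do the work, as an engineer would, in place of code of your own. Each camera call takes 0.05 s, during which the arm holds its last target.

## Working session

There is one attempt and no reset: what is moved stays moved. The work goes in short steps, Python scripts to look and compute and a shell command to move; the robot and the scene stay as the last step left them, time stands still between calls to the robot, and variables do not carry over. Pictures are saved under pics/ and viewed, and the job is handed in when it is done.

```bash
ls; mkdir -p pics; python3 - <<'E'
from station import arm
import cv2,numpy as np
s=arm.state();print(s)
for n in("scene","top","wrist"):
    im=arm.snapshot(n);cv2.imwrite(f"pics/{n}0.png",im[:,:,::-1])
    m=arm.camera_model(n);print(n,{k:(np.round(v,4).tolist()) for k,v in m.items()})
    for q in("shaker","window","holder","pin_mid","pin_tip","thick_pin"):
        print(n,q,[(np.round(d["pixel"],1).tolist(),round(d["score"],2)) for d in arm.pinpoint(n,q)])
print(arm.state()["time"])
E
```

```text
pics
{'time': 0.0, 'joint_pos': array([ 1.05060035e+00,  1.31131683e-01,  1.48925875e+00, -1.79991157e-05,
        1.52302892e+00, -8.54141568e-02]), 'qvel': array([-0.00037334,  0.00050663,  0.00153103,  0.00052594,  0.00031137,
       -0.00031924]), 'joint_torque': array([-4.60366700e-04, -5.59836960e+01, -4.91764140e+01,  7.69385858e-02,
        3.53265507e-02, -6.59703051e-05]), 'eef_pos': array([0.25251107, 0.54381646, 0.30171621]), 'tool_rot': array([ 0.69027723,  0.15189197,  0.69065027, -0.15312867]), 'wrist_force': array([ 0.07769876,  0.51092249, -0.73411659]), 'moment': array([-0.06850628,  0.01866468, -0.00948766]), 'gripper_width': 1.002322100793891}
scene {'fx': 399.1738, 'fy': 399.1738, 'cx': 316.176, 'cy': 199.6029, 'cam_to_world': [[-0.8217, -0.437, 0.3657, 0.9358], [0.5695, -0.6079, 0.5533, 0.6114], [-0.0195, 0.6629, 0.7484, 0.9352], [0.0, 0.0, 0.0, 1.0]]}
scene shaker [([214.7, 304.9], 0.82), ([136.0, 283.7], 0.3)]
scene window [([196.9, 302.6], 0.67)]
scene holder [([321.8, 410.7], 0.85), ([287.2, 369.4], 0.82), ([299.5, 468.4], 0.61), ([214.8, 305.6], 0.24), ([27
[... 263 characters left out ...]
9998, 0.0169, -0.0102, -0.0149], [-0.0072, 0.1721, 0.9851, 1.2104], [0.0, 0.0, 0.0, 1.0]]}
top shaker [([199.8, 329.9], 0.82)]
top window [([197.5, 335.6], 0.83)]
top holder [([203.1, 231.0], 0.89), ([207.6, 181.6], 0.64)]
top pin_mid [([184.0, 223.4], 0.47)]
top pin_tip [([188.5, 228.5], 0.42)]
top thick_pin [([136.8, 256.6], 0.48), ([213.9, 230.9], 0.47)]
wrist {'fx': 282.9337, 'fy': 282.9337, 'cx': 320.7617, 'cy': 195.1214, 'hand_eye': [[-0.0006, 0.2468, -0.9691, -0.0822], [1.0, 0.0016, -0.0002, 0.0007], [0.0015, -0.9691, -0.2468, -0.0674], [0.0, 0.0, 0.0, 1.0]]}
wrist shaker []
wrist window []
wrist holder [([270.8, 274.8], 0.57)]
wrist pin_mid []
wrist pin_tip []
wrist thick_pin []
1.05
```

View pics/scene0.png

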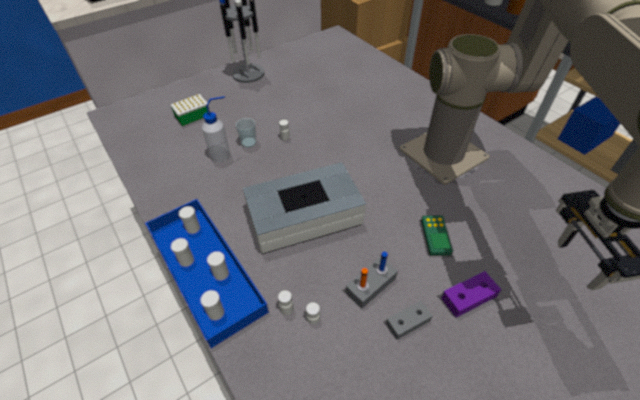

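View pics/top0.png

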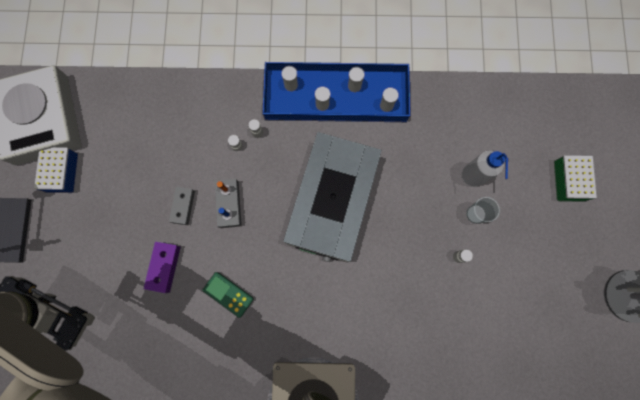

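View pics/wrist0.png

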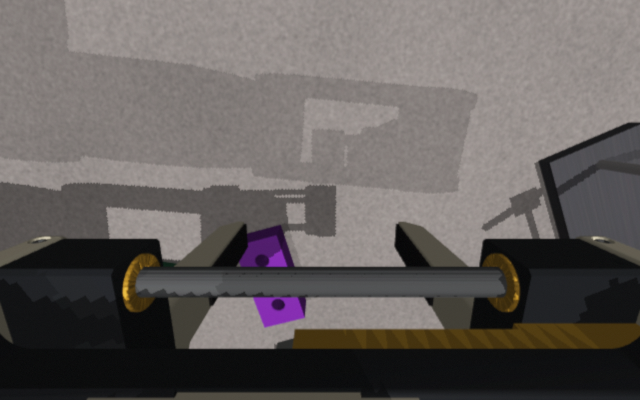

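The orange pin is at about (365,278) in scene and (222,186) in top, in the larger grey holder. The blue pin stands nearer the robot at (383,262) and (224,212). The black window is at about (303,195) in scene and (333,195) in top. The small grey block and the purple block are decoys.

```bash
cat > h.py <<'E'
from station import arm
import cv2,numpy as np
from scipy.spatial.transform import Rotation as R
def toolT(s=None):
    s=s or arm.state();T=np.eye(4);q=s["tool_rot"];T[:3,:3]=R.from_quat([q[1],q[2],q[3],q[0]]).as_matrix();T[:3,3]=s["eef_pos"];return T
def camT(n,s=None):
    m=arm.camera_model(n)
    return m,(np.array(m["cam_to_world"]) if n!="wrist" else toolT(s)@np.array(m["hand_eye"]))
def ray(n,rc,s=None):
    m,T=camT(n,s);r,c=rc
    d=T[:3,:3]@np.array([(c-m["cx"])/m["fx"],-(r-m["cy"])/m["fy"],-1]);return T[:3,3],d/np.linalg.norm(d)
def atz(n,rc,z,s=None):
    o,d=ray(n,rc,s);return o+d*(z-o[2])/d[2]
def tri(rays):
    A=np.zeros((3,3));b=np.zeros(3)
    for o,d in rays:
        P=np.eye(3)-np.outer(d,d);A+=P;b+=P@o
    x=np.linalg.solve(A,b);return x,[round(float(np.linalg.norm((np.eye(3)-np.outer(d,d))@(x-o)))*1000,1) for o,d in rays]
def proj(n,p,s=None):
    m,T=camT(n,s);q=np.linalg.inv(T)@np.append(p,1);return np.array([m["cy"]-m["fy"]*q[1]/-q[2],m["cx"]+m["fx"]*q[0]/-q[2]])
def save(n,name,crop=None,k=1):
    im=arm.snapshot(n)
    if crop: im=im[crop[0]:crop[1],crop[2]:crop[3]]
    cv2.imwrite("pics/"+name+".png",cv2.resize(im[:,:,::-1],None,fx=k,fy=k,interpolation=cv2.INTER_CUBIC));return im
E
python3 - <<'E'
from h import *
print(toolT().round(3))
for q,a,b in(("window",(196.9,302.6),(197.5,335.6)),("shaker",(214.7,304.9),(199.8,329.9)),("pin_mid",(277.6,363.6),(184,223.4)),("pin_tip",(290.4,361.3),(188.5,228.5)),("thick tip",(273.3,380.7),(213.9,230.9)),("holder",(287.2,369.4),(203.1,231))):
    print(q,tri([ray("scene",a),ray("top",b)]))
ims={}
for n in("scene","top"):
    im=cv2.imread(f"pics/{n}0.png");hsv=cv2.cvtColor(im,cv2.COLOR_BGR2HSV)
    o=cv2.inRange(hsv,(3,140,100),(18,255,255))
    x0,x1,y0,y1=((340,400,240,310) if n=="scene" else (205,250,170,235))
    ys,xs=np.nonzero(o[y0:y1,x0:x1]);print(n,"orange",len(ys),ys.mean()+y0,xs.mean()+x0,ys.min()+y0,ys.max()+y0,xs.min()+x0,xs.max()+x0)
    c=(150,250,230,380) if n=="scene" else (120,270,270,400)
    cv2.imwrite(f"pics/{n}_sh.png",cv2.resize(im[c[0]:c[1],c[2]:c[3]],None,fx=4 if n=="top" else 5,fy=4 if n=="top" else 5,interpolation=cv2.INTER_CUBIC))
    # black window
    b=(im.max(2)<45).astype(np.uint8);b[:c[0]]=0;b[c[1]:]=0;b[:,:c[2]]=0;b[:,c[3]:]=0
    nn,l,st,ce=cv2.connectedComponentsWithStats(b);i=1+st[1:,4].argmax()
    cnt=cv2.findContours((l==i).astype(np.uint8),0,2)[0][0]
    hull=cv2.convexHull(cnt);ap=cv2.approxPolyDP(hull,4,True)[:,0]
    print("win",st[i],ce[i],ap.tolist())
    for p in ap: print(atz(n,(p[1],p[0]),.1).round(4))
    print("c",atz(n,(ce[i][1],ce[i][0]),.094).round(4))
E
```

```text
[[-0.     0.421  0.907  0.253]
 [-0.     0.907 -0.421  0.544]
 [-1.    -0.    -0.     0.303]
 [ 0.     0.     0.     1.   ]]
window (array([ 0.54403717, -0.0510391 ,  0.08107407]), [0.4, 0.4])
shaker (array([ 0.54909162, -0.03680512,  0.01814039]), [0.0, 0.0])
pin_mid (array([0.57256124, 0.25362868, 0.08289777]), [3.7, 3.7])
pin_tip (array([0.57381456, 0.25307007, 0.02032418]), [3.6, 3.6])
thick tip (array([0.50105736, 0.24299866, 0.01965881]), [4.1, 4.1])
holder (array([ 0.53817338,  0.24850741, -0.00755113]), [1.8, 1.8])
scene orange 73 276.5753424657534 363.67123287671234 268 286 361 367
win [279 181  49  31 902] [302.60199557 195.7616408 ] [[319, 182], [326, 200], [286, 211], [280, 191]]
[ 0.4821 -0.0574  0.1   ]
[0.5063 0.0112 0.1   ]
[ 0.6184 -0.0199  0.1   ]
[ 0.593  -0.0933  0.1   ]
c [ 0.5478 -0.0449  0.094 ]
top orange 25 183.96 219.6 182 186 217 222
win [ 311  169   44   53 1509] [332.9158383  194.77733598] [[324, 169], [354, 177], [342, 221], [311, 212]]
[ 0.6167 -0.0185  0.1   ]
[ 0.5962 -0.0983  0.1   ]
[ 0.4781 -0.0675  0.1   ]
[0.5004 0.0136 0.1   ]
c [ 0.5484 -0.0432  0.094 ]
```

```bash
python3 -m creep '[{"tx":0.3,"ty":-1.3,"tz":4.1},{"tx":0.3,"ty":-1.3,"tz":4.1},{"tx":0.3,"ty":-1.3,"tz":4.1},{"tx":0.3,"ty":-1.3,"tz":4.1},{"tx":0.3,"ty":-1.3,"tz":4.1},{"tx":0.3,"ty":-1.3,"tz":4.1},{"ty":-1.3,"tz":4.1},{"ty":-1.3,"tz":4.1},{"ty":-1.3,"tz":4.1},{"ty":-1.1,"tz":4.3},{"roll":9.7},{"roll":9.7},{"roll":9.7},{"roll":9.7},{"roll":9.7},{"roll":9.5},{},{}]' 4
python3 - <<'E'
from h import *
print(toolT().round(4))
s=arm.state();save("wrist","w1")
for q in("pin_mid","pin_tip","holder","thick_pin"):
    for d in arm.pinpoint("wrist",q)[:3]: print(q,np.round(d["pixel"],1),round(d["score"],2))
E
```

```text
[[-0.      0.4212  0.907   0.2527]
 [-0.      0.907  -0.4212  0.5442]
 [-1.     -0.     -0.      0.3027]
 [ 0.      0.      0.      1.    ]]
holder [269.9 273.1] 0.62invalid input
```

View pics/w1.png

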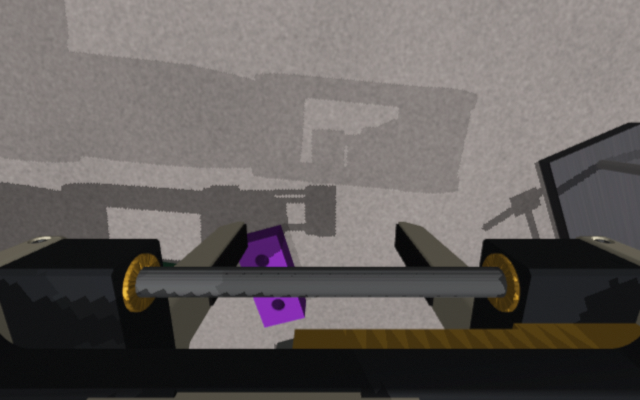

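The arm did not move: the call was refused and the view is the start view. I'll spell out all the keys in every row.

```bash
python3 -m creep '[{"tx":0.3,"ty":-1.3,"tz":4.1,"roll":0},{"tx":0.3,"ty":-1.3,"tz":4.1,"roll":0},{"tx":0.3,"ty":-1.3,"tz":4.1,"roll":0},{"tx":0.3,"ty":-1.3,"tz":4.1,"roll":0},{"tx":0.3,"ty":-1.3,"tz":4.1,"roll":0},{"tx":0.3,"ty":-1.3,"tz":4.1,"roll":0},{"tx":0,"ty":-1.3,"tz":4.1,"roll":0},{"tx":0,"ty":-1.3,"tz":4.1,"roll":0},{"tx":0,"ty":-1.3,"tz":4.1,"roll":0},{"tx":0,"ty":-1.1,"tz":4.3,"roll":0},{"tx":0,"ty":0,"tz":0,"roll":9.7},{"tx":0,"ty":0,"tz":0,"roll":9.7},{"tx":0,"ty":0,"tz":0,"roll":9.7},{"tx":0,"ty":0,"tz":0,"roll":9.7},{"tx":0,"ty":0,"tz":0,"roll":9.7},{"tx":0,"ty":0,"tz":0,"roll":9.5},{"tx":0,"ty":0,"tz":0,"roll":0},{"tx":0,"ty":0,"tz":0,"roll":0}]' 4 30
python3 - <<'E'
from h import *
print(toolT().round(4))
s=arm.state();save("wrist","w2")
for q in("pin_mid","pin_tip","holder","thick_pin"):
    for d in arm.pinpoint("wrist",q)[:3]: print(q,np.round(d["pixel"],1),round(d["score"],2))
E
```

```text
time: 3.55
eef_pos: [0.5725, 0.2545, 0.2848]
tool_rot: [0.531, 0.467, 0.531, -0.467]
wrist_force: [-0.1, -0.5, 0.8]
gripper_width: 0.431
[[ 0.      0.9919  0.1271  0.5725]
 [-0.      0.1271 -0.9919  0.2545]
 [-1.     -0.      0.      0.2848]
 [ 0.      0.      0.      1.    ]]
pin_tip [183.1 319.9] 0.56
holder [ 12.3 147.4] 0.94
holder [ 69.1 294.9] 0.81
holder [177.7 286.3] 0.64
thick_pin [180.9 259.2] 0.64
```

View pics/w2.png

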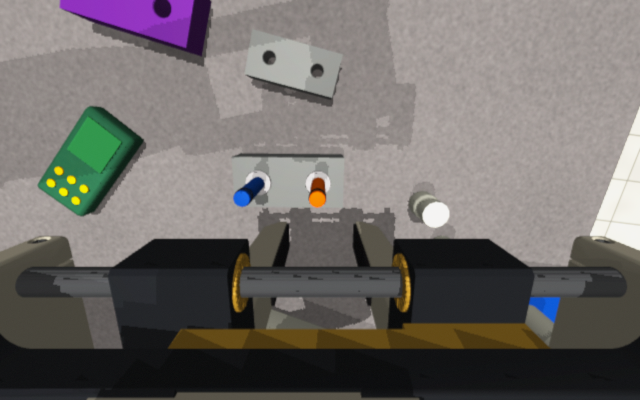

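The wrist view shows the orange pin's top cap at about (317,200), the blue pin at (242,198) and the holder almost parallel to the image rows. I'll take a second view from lower down.

```bash
cat > o.py <<'E'
from h import *
import sys
def cap(im,half=False):
    hsv=cv2.cvtColor(im,cv2.COLOR_RGB2HSV)
    o=cv2.inRange(hsv,(3,140,225),(20,255,255));n,l,st,c=cv2.connectedComponentsWithStats(o)
    i=1+st[1:,4].argmax();return st[i],c[i]
E
python3 - <<'E'
from o import *
im=cv2.imread("pics/w2.png")[:,:,::-1].copy();st,c=cap(im);print(st,c)
p=atz("wrist",c[::-1],.115);print(p)
T=toolT();print("in tool",(np.linalg.inv(T)@np.append(p,1)).round(4))
np.save("v1.npy",np.array(ray("wrist",c[::-1])))
E
python3 -m creep '[{"tx":2,"ty":0,"tz":0,"roll":0},{"tx":2,"ty":0,"tz":0,"roll":0},{"tx":1.5,"ty":0,"tz":-1,"roll":0},{"tx":0,"ty":0,"tz":0,"roll":0}]' 4 30
python3 - <<'E'
from o import *
s=arm.state();im=save("wrist","w3");st,c=cap(im);print(st,c,s["eef_pos"])
r1=np.load("v1.npy");r2=ray("wrist",c[::-1],s)
x,res=tri([tuple(r1),r2]);print(x,res);
p=atz("wrist",c[::-1],.115,s);print(p,"in tool",(np.linalg.inv(toolT(s))@np.append(p,1)).round(4))
E
```

```text
[309 192  16  16 195] [316.76410256 199.22564103]
[0.56966148 0.25463365 0.115     ]
in tool [ 1.697e-01 -2.800e-03 -4.000e-04  1.000e+00]
time: 4.3
eef_pos: [0.5698, 0.2649, 0.2269]
tool_rot: [0.529, 0.467, 0.531, -0.469]
wrist_force: [0.1, 0.1, -0.2]
gripper_width: 0.43
[309 234  20   8 106] [318.47169811 237.39622642] [0.569826   0.26493892 0.22686053]
[0.56939666 0.25989563 0.13444294] [0.1, 0.1]
[0.57022857 0.25175352 0.115     ] in tool [ 1.119e-01 -8.000e-04  1.310e-02  1.000e+00]
```

View pics/w3.png

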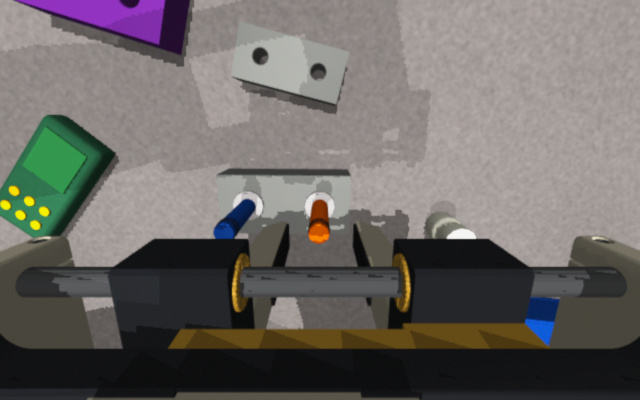

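The cap's upper half is shadowed in the second view, so the threshold caught only its lower half (rows 234–241). I'll redo the measurement with the ellipse centre at about row 232.

```bash
python3 - <<'E'
from o import *
s=arm.state();im=cv2.imread("pics/w3.png")[170:260,270:370]
cv2.imwrite("pics/w3z.png",cv2.resize(im,None,fx=6,fy=6,interpolation=cv2.INTER_CUBIC))
r1=np.load("v1.npy")
for row in (231,232,233):
    r2=ray("wrist",(row,319),s);print(row,tri([tuple(r1),r2]))
    p=atz("wrist",(row,319),.115,s);print(p,"in tool",(np.linalg.inv(toolT(s))@np.append(p,1)).round(4))
E
```

```text
231 (array([0.57063559, 0.25206243, 0.1049537 ]), [0.8, 0.8])
[0.5710331  0.25615345 0.115     ] in tool [ 1.134e-01 -4.000e-04  8.600e-03  1.000e+00]
232 (array([0.57050063, 0.25378602, 0.11135431]), [0.8, 0.8])
[0.57112847 0.25537231 0.115     ] in tool [ 1.134e-01 -4.000e-04  9.400e-03  1.000e+00]
233 (array([0.57037356, 0.25540874, 0.11738016]), [0.8, 0.8])
[0.57122402 0.25458971 0.115     ] in tool [ 1.134e-01 -4.000e-04  1.020e-02  1.000e+00]
```

View pics/w3z.png

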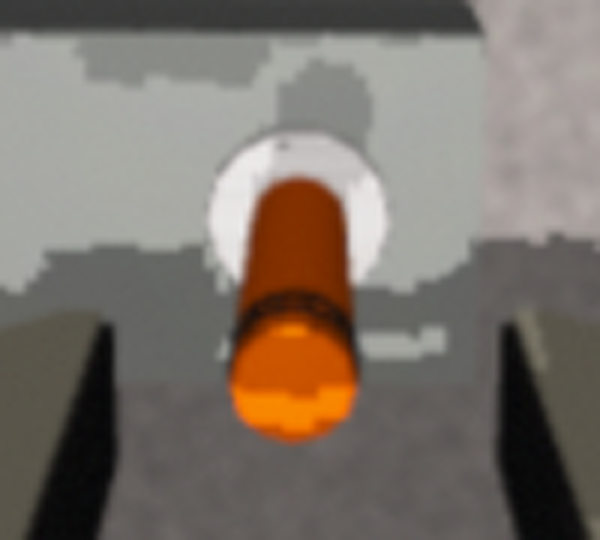

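The cap centre is at about row 233 when zoomed. That puts the pin at (0.571, 0.2545) with its top at z ≈ 0.117, against 0.115 expected. Next I'll go down around it and grip.

```bash
python3 -m creep '[{"tx":0,"ty":-0.04,"tz":1.0,"roll":0},{"tx":2,"ty":0,"tz":0,"roll":0},{"tx":2,"ty":0,"tz":0,"roll":0},{"tx":2,"ty":0,"tz":0,"roll":0},{"tx":1.7,"ty":0,"tz":0,"roll":0},{"tx":0,"ty":0,"tz":0,"roll":0}]' 4 35 && python3 -m creep '[{"tx":0,"ty":0,"tz":0,"roll":0},{"tx":0,"ty":0,"tz":0,"roll":0},{"tx":0,"ty":0,"tz":0,"roll":0},{"tx":0,"ty":0,"tz":0,"roll":0}]' 0.5 35
python3 - <<'E'
from o import *
print(toolT().round(4));save("wrist","w4")
E
```

```text
time: 5.1
eef_pos: [0.5707, 0.2541, 0.15]
tool_rot: [0.529, 0.467, 0.531, -0.469]
wrist_force: [-0.3, 0.1, -0.2]
gripper_width: 0.437
time: 5.6
eef_pos: [0.5722, 0.2547, 0.1536]
tool_rot: [0.53, 0.468, 0.53, -0.468]
wrist_force: [-3.3, -0.5, 5.2]
gripper_width: 0.163
[[ 7.000e-04  9.923e-01  1.235e-01  5.722e-01]
 [ 4.000e-04  1.235e-01 -9.923e-01  2.547e-01]
 [-1.000e+00  7.000e-04 -3.000e-04  1.536e-01]
 [ 0.000e+00  0.000e+00  0.000e+00  1.000e+00]]
```

View pics/w4.png

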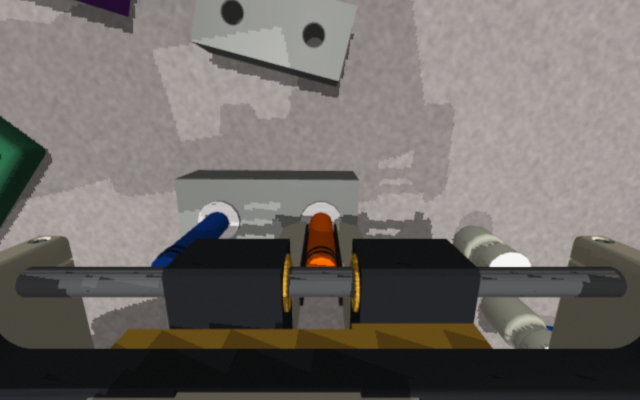

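The pin is gripped, with the opening at about 15.2 mm. Next I'll lift straight up.

```bash
python3 -m creep '[{"tx":-0.7,"ty":0,"tz":0,"roll":0},{"tx":-1,"ty":0,"tz":0,"roll":0},{"tx":-2,"ty":0,"tz":0,"roll":0},{"tx":-2.5,"ty":0,"tz":0,"roll":0},{"tx":-2.5,"ty":0,"tz":0,"roll":0},{"tx":-2.5,"ty":0,"tz":0,"roll":0},{"tx":-1,"ty":0,"tz":0,"roll":0},{"tx":0,"ty":0,"tz":0,"roll":0},{"tx":0,"ty":0,"tz":0,"roll":0}]'
python3 - <<'E'
from o import *
print(toolT().round(4),arm.state()["wrist_force"]);save("wrist","w5")
s=arm.state();print(s["wrist_force"],s["moment"])
save("scene","s5",(60,330,230,470),3); save("top","t5",(90,270,190,400),3.5)
for n in("scene","top"):
  for q in("pin_mid","pin_tip","window"):
    for d in arm.pinpoint(n,q)[:3]: print(n,q,np.round(d["pixel"],1),round(d["score"],2))
E
```

```text
time: 6.78
eef_pos: [0.5716, 0.2543, 0.2736]
tool_rot: [0.53, 0.468, 0.53, -0.469]
wrist_force: [-0.3, 0.7, -1.3]
gripper_width: 0.162
[[-1.600e-03  9.924e-01  1.234e-01  5.716e-01]
 [-6.000e-04  1.234e-01 -9.924e-01  2.543e-01]
 [-1.000e+00 -1.600e-03  4.000e-04  2.736e-01]
 [ 0.000e+00  0.000e+00  0.000e+00  1.000e+00]] [-0.32036063  0.68020642 -1.33564557]
[ 0.54057553  0.09752927 -1.96776319] [-0.05473518  0.07352034 -0.04554332]
scene pin_mid [248.9 365.2] 0.6
scene pin_tip [258.3 365. ] 0.69
scene window [194.4 300.4] 0.82
top window [198.  332.8] 0.61
```

View pics/w5.png

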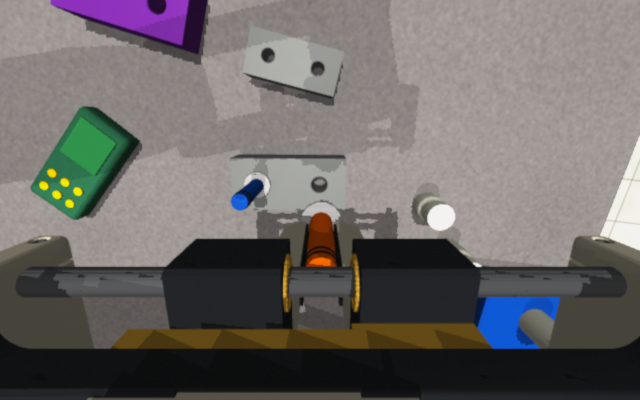

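View pics/s5.png

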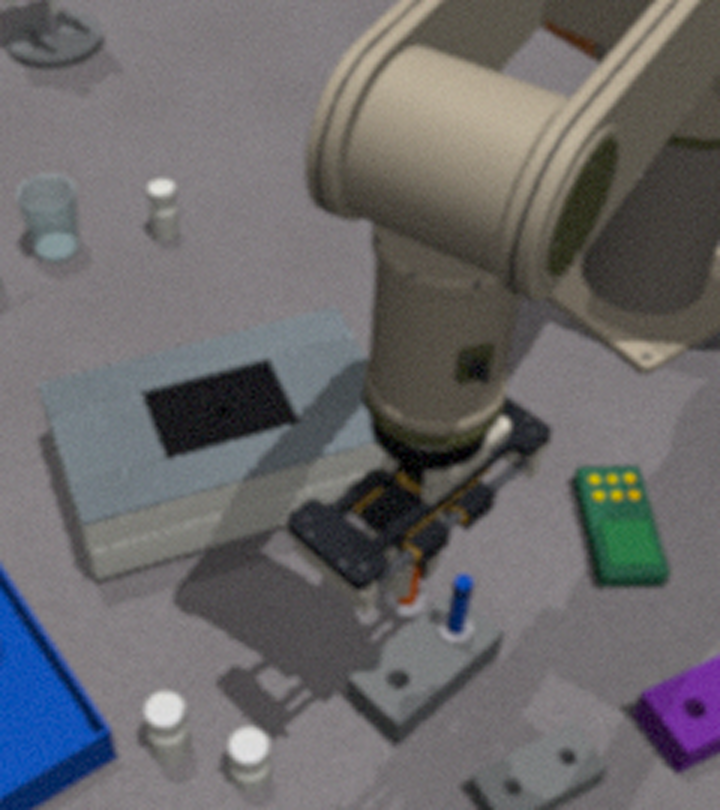

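View pics/t5.png

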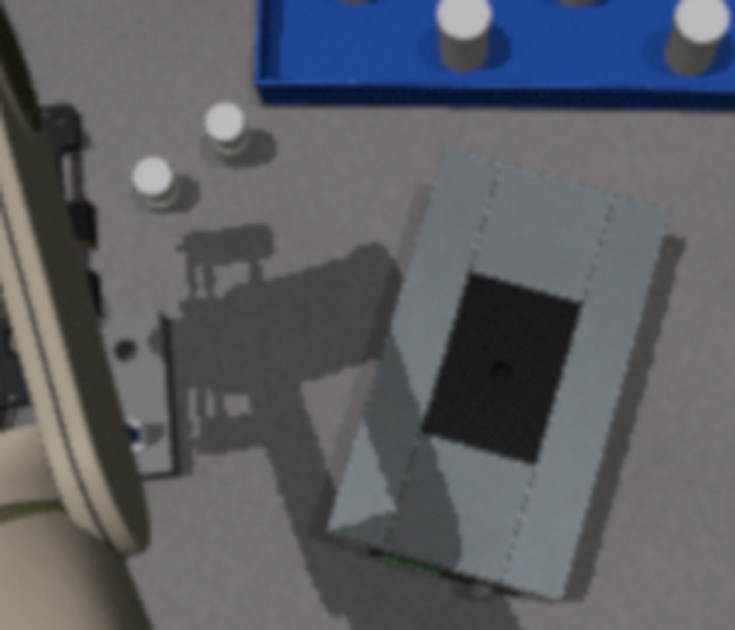

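The top view shows the empty holder hole with the blue pin undisturbed. The blind hole shows faintly at zoomed (501,372), close to the window's centre. Next I'll fly over the shaker, align the jaws with its long axis, and measure with the wrist camera.

```bash
python3 -m creep '[{"tx":-0.3,"ty":-1,"tz":4.1,"roll":0},{"tx":-0.3,"ty":-1,"tz":4.1,"roll":0},{"tx":-0.3,"ty":-1,"tz":4.1,"roll":0},{"tx":-0.3,"ty":-1,"tz":4.1,"roll":0},{"tx":-0.3,"ty":-1,"tz":4.1,"roll":0},{"tx":-0.3,"ty":-1,"tz":4.1,"roll":0},{"tx":-0.3,"ty":-1,"tz":4.1,"roll":0},{"tx":-0.3,"ty":-1,"tz":4.1,"roll":0},{"tx":-0.2,"ty":-1,"tz":4.1,"roll":0},{"tx":0,"ty":0,"tz":0,"roll":7.5},{"tx":0,"ty":0,"tz":0,"roll":7.5},{"tx":0,"ty":0,"tz":0,"roll":7.4},{"tx":0,"ty":0,"tz":0,"roll":0},{"tx":0,"ty":0,"tz":0,"roll":0}]'
python3 - <<'E'
from o import *
s=arm.state();print(toolT(s).round(4));save("wrist","w6")
np.save("T6.npy",toolT(s));print(arm.state()["wrist_force"])
save("scene","s6",(60,330,230,470),3); save("scene","s6f")
E
```

```text
time: 8.98
eef_pos: [0.5283, -0.1228, 0.3008]
tool_rot: [0.43, 0.562, 0.43, -0.562]
wrist_force: [0.8, 0.7, -0.5]
gripper_width: 0.163
[[ 1.000e-04  9.653e-01 -2.612e-01  5.283e-01]
 [-1.000e-04 -2.612e-01 -9.653e-01 -1.228e-01]
 [-1.000e+00  1.000e-04  0.000e+00  3.008e-01]
 [ 0.000e+00  0.000e+00  0.000e+00  1.000e+00]]
[-0.15009886  0.23442616 -1.25799022]
```

View pics/w6.png

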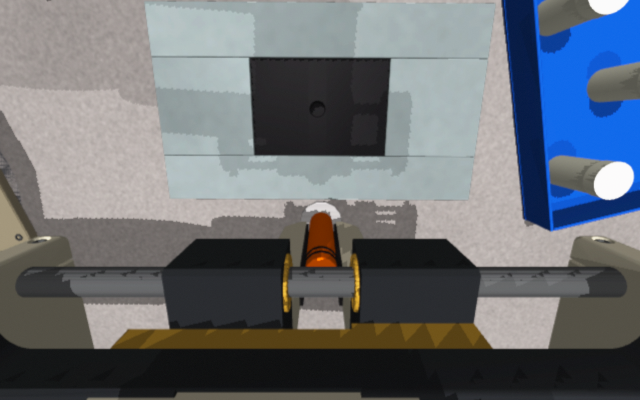

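View pics/s6.png

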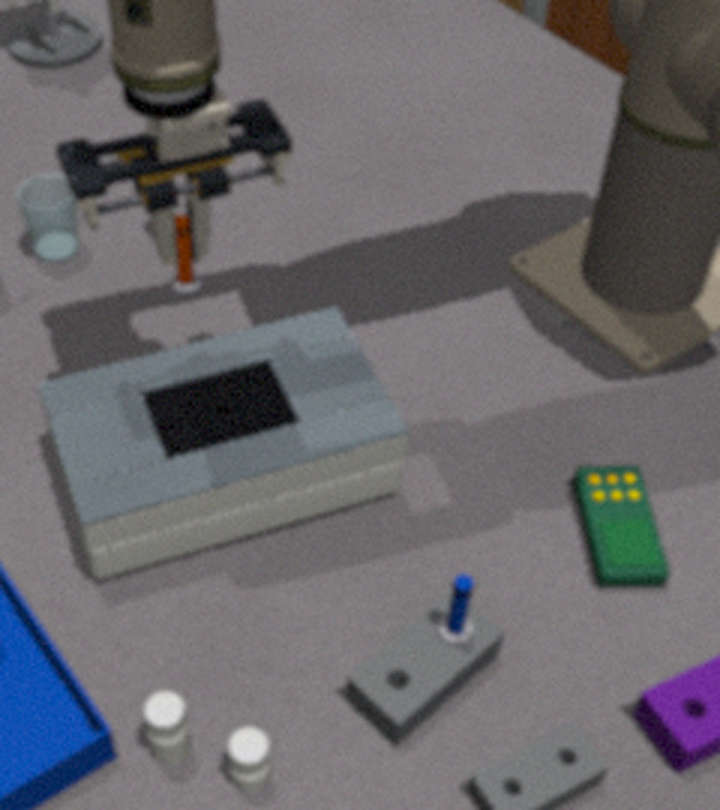

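```bash
python3 - <<'E'
from o import *
im=cv2.imread("pics/w6.png");T=np.load("T6.npy");m=arm.camera_model("wrist");H=np.array(m["hand_eye"])
def tool(c,r,x): # point at tool x
    d=H[:3,:3]@np.array([(c-m["cx"])/m["fx"],-(r-m["cy"])/m["fy"],-1]);o=H[:3,3];return o+d*(x-o[0])/d[0]
g=im.max(2)
b=(g<75).astype(np.uint8);b[:50]=0;b[160:]=0;b[:,:235]=0;b[:,400:]=0
b=cv2.morphologyEx(b,cv2.MORPH_OPEN,np.ones((3,3)))
n,l,st,ce=cv2.connectedComponentsWithStats(b);i=1+st[1:,4].argmax();print(st[i],ce[i])
ap=cv2.approxPolyDP(cv2.convexHull(cv2.findContours((l==i).astype(np.uint8),0,2)[0][0]),5,True)[:,0];print(ap.tolist())
P=[tool(a,b_,T[2,3]-.1) for a,b_ in ap];
for p in P: print("corner tool y,z",p[1:].round(4),(T@np.append(p,1))[:2].round(4))
print("mean",np.mean(P,0)[1:].round(4),(T@np.append(np.mean(P,0),1))[:2])
c=im[90:128,298:338];gg=c.max(2);print(np.percentile(gg,[1,10,50]))
dk=(gg<np.percentile(gg,50)-12).astype(np.uint8);n,l,st,ce=cv2.connectedComponentsWithStats(dk);i=1+st[1:,4].argmax()
hc=ce[i]+[298,90];print("hole px",hc,st[i]);h=tool(hc[0],hc[1],T[2,3]-.094);print("hole tool",h.round(4),(T@np.append(h,1))[:3].round(4))
cv2.imwrite("pics/w6h.png",cv2.resize(im[85:280,285:355],None,fx=3,fy=3,interpolation=cv2.INTER_CUBIC))
# top view check of hole
t=cv2.imread("pics/t5.png").max(2)[330:410,460:540].astype(float);t=cv2.GaussianBlur(t,(0,0),4);j=np.unravel_index(t.argmin(),t.shape)
print("top hole",atz("top",(90+(330+j[0])/3.5,190+(460+j[1])/3.5),.094))
E
```

```text
[  250    57   140    99 13184] [319.44789138 105.49036711]
[[250, 58], [389, 58], [384, 155], [255, 154]]
corner tool y,z [-0.0641 -0.1268] [0.4995 0.0164]
corner tool y,z [ 0.0635 -0.1266] [ 0.6227 -0.0171]
corner tool y,z [ 0.0637 -0.0379] [ 0.5997 -0.1028]
corner tool y,z [-0.0647 -0.0391] [ 0.4761 -0.0681]
mean [-0.0004 -0.0826] [ 0.54951687 -0.0429257 ]
[16. 34. 39.]
hole px [315.56818182 105.28409091] [12 11 15 13 88]
hole tool [ 0.2068 -0.0043 -0.0856] [ 0.5466 -0.039   0.094 ]
top hole [ 0.54898225 -0.04303415  0.094     ]
```

View pics/w6h.png

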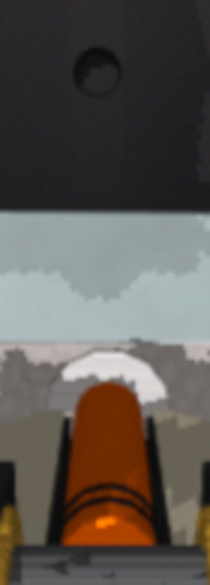

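The hole rim centre is at pixel (317,108.5), which is tool (−0.0027, −0.0825). The window centre is at tool (−0.0004, −0.0826), so they agree on the centre line. The pin axis lies on the TCP axis to within about 0.5 mm. I'll start about 28 mm to the +y side of the hole.

```bash
python3 -m creep '[{"tx":0,"ty":0.6,"tz":-2.1,"roll":0},{"tx":0,"ty":0.6,"tz":-2.1,"roll":0},{"tx":0,"ty":0.6,"tz":-2.1,"roll":0},{"tx":0,"ty":0.7,"tz":-2.0,"roll":0},{"tx":2,"ty":0,"tz":0,"roll":0},{"tx":2,"ty":0,"tz":0,"roll":0},{"tx":2,"ty":0,"tz":0,"roll":0},{"tx":0.8,"ty":0,"tz":0,"roll":0},{"tx":0,"ty":0,"tz":0,"roll":0},{"tx":0,"ty":0,"tz":0,"roll":0},{"tx":0,"ty":0,"tz":0,"roll":0}]'
python3 - <<'E'
from o import *
s=arm.state();print(toolT(s).round(4));save("wrist","w7");np.save("T7.npy",toolT(s))
f=[arm.state()["wrist_force"]]
save("scene","s7",(130,260,240,380),5)
f.append(arm.state()["wrist_force"]);print(np.round(f,2))
E
```

```text
time: 10.5
eef_pos: [0.5748, -0.0495, 0.2338]
tool_rot: [0.429, 0.563, 0.428, -0.562]
wrist_force: [-0.5, -0.4, -0.4]
gripper_width: 0.164
[[ 1.700e-03  9.645e-01 -2.641e-01  5.748e-01]
 [-3.000e-04 -2.641e-01 -9.645e-01 -4.950e-02]
 [-1.000e+00  1.700e-03 -2.000e-04  2.338e-01]
 [ 0.000e+00  0.000e+00  0.000e+00  1.000e+00]]
[[-0.74  0.37 -1.13]
 [ 0.24 -0.63 -1.55]]
```

View pics/w7.png

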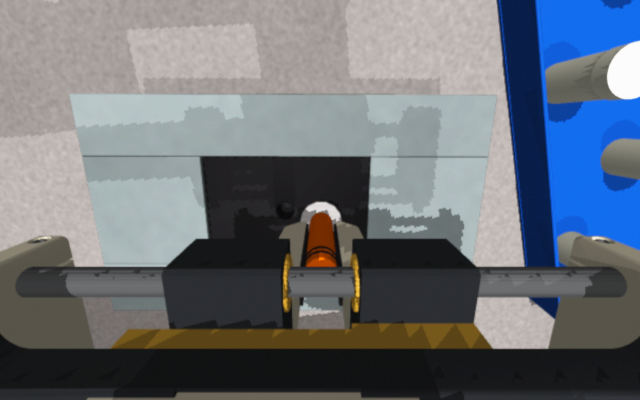

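View pics/s7.png

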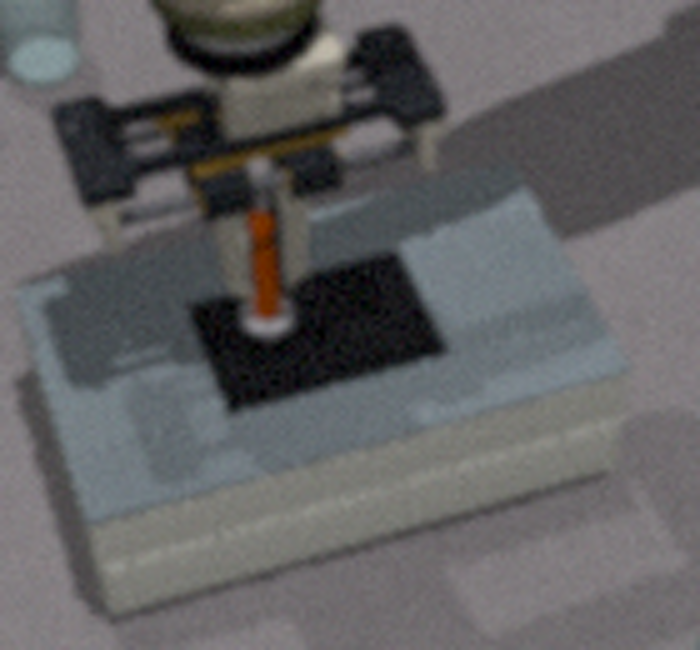

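```bash
python3 - <<'E'
from o import *
im=cv2.imread("pics/w7.png")[190:240,265:350].astype(float)
im=np.clip(im*2.5,0,255).astype(np.uint8)
cv2.imwrite("pics/w7z.png",cv2.resize(im,None,fx=8,fy=8,interpolation=cv2.INTER_CUBIC))
T=np.load("T7.npy");m=arm.camera_model("wrist");H=np.linalg.inv(np.array(m["hand_eye"]))
def px(p):
    q=H@np.append(p,1);return (m["cx"]+m["fx"]*q[0]/-q[2]-.0,m["cy"]-m["fy"]*q[1]/-q[2])
for z in(-.003,0,.003):
  print(z,"hole ctr px",np.round(px((T[2,3]-.094,-.0285,z)),1),"flange far edge",np.round(px((.107,0,z-.015)),1))
E
```

```text
-0.003 hole ctr px [285.  206.2] flange far edge [319.6 198.8]
0 hole ctr px [285.1 209.7] flange far edge [319.6 203. ]
0.003 hole ctr px [285.3 213.2] flange far edge [319.6 207.1]
```

View pics/w7z.png

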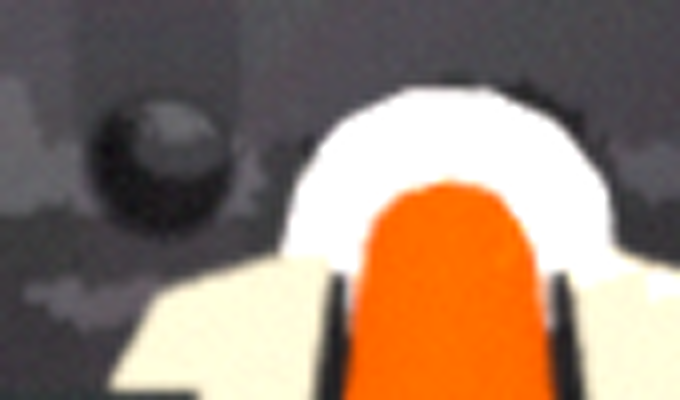

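The pin sits about 1 mm short of the hole's centre line in tool z, so I'll correct tz by +0.1 cm. The flange's apparent width suggests the tip is about 129 mm below the TCP, so contact should come near TCP z 0.223. I'll descend gently.

```bash
python3 -m creep '[{"tx":0.3,"ty":0,"tz":0.1,"roll":0},{"tx":0.3,"ty":0,"tz":0,"roll":0},{"tx":0,"ty":0,"tz":0,"roll":0},{"tx":0,"ty":0,"tz":0,"roll":0}]'
for i in 1; do python3 -m creep '[{"tx":0.15,"ty":0,"tz":0,"roll":0},{"tx":0,"ty":0,"tz":0,"roll":0}]'; done
```

```text
time: 11.1
eef_pos: [0.574, -0.0503, 0.2266]
tool_rot: [-0.429, -0.562, -0.429, 0.562]
wrist_force: [-0.3, 0.5, -1.9]
gripper_width: 0.165
time: 11.35
eef_pos: [0.574, -0.0503, 0.2251]
tool_rot: [-0.429, -0.562, -0.429, 0.562]
wrist_force: [0.4, -0.4, -0.0]
gripper_width: 0.168
```

```bash
python3 -m creep '[{"tx":0.1,"ty":0,"tz":0,"roll":0},{"tx":0,"ty":0,"tz":0,"roll":0}]'
```

```text
time: 11.6
eef_pos: [0.574, -0.0503, 0.2242]
tool_rot: [-0.429, -0.562, -0.429, 0.562]
wrist_force: [-0.0, -0.2, -0.8]
gripper_width: 0.166
```

```bash
python3 -m creep '[{"tx":0.1,"ty":0,"tz":0,"roll":0},{"tx":0,"ty":0,"tz":0,"roll":0}]'
```

```text
time: 11.85
eef_pos: [0.574, -0.0503, 0.2231]
tool_rot: [-0.429, -0.562, -0.429, 0.562]
wrist_force: [0.5, 0.3, -0.2]
gripper_width: 0.165
```

```bash
python3 -m creep '[{"tx":0.1,"ty":0,"tz":0,"roll":0},{"tx":0,"ty":0,"tz":0,"roll":0}]'
```

```text
time: 12.1
eef_pos: [0.5742, -0.0503, 0.2226]
tool_rot: [0.429, 0.562, 0.429, -0.562]
wrist_force: [0.1, 0.4, 0.4]
gripper_width: 0.165
```

```bash
python3 -m creep '[{"tx":0.1,"ty":0,"tz":0,"roll":0},{"tx":0,"ty":0,"tz":0,"roll":0}]'
```

```text
time: 12.35
eef_pos: [0.5742, -0.0503, 0.2216]
tool_rot: [0.429, 0.562, 0.429, -0.562]
wrist_force: [-1.3, 0.2, 3.7]
gripper_width: 0.169
```

```bash
cat > f.py <<'E'
from o import *
f=[]
for i in range(4):
    arm.snapshot("wrist");f.append(arm.state()["wrist_force"])
T=toolT();fm=np.mean(f,0);print("t",round(arm.state()["time"],2),"pos",arm.state()["eef_pos"].round(4),"F",fm.round(2),"tool ty,tz",(T[:3,:3].T@fm).round(2)[1:], "M",arm.state()["moment"].round(3))
E
python3 f.py
```

```text
t 12.55 pos [ 0.5742 -0.0503  0.2215] F [-1.3   0.6   4.33] tool ty,tz [-1.41 -0.23] M [-0.012  0.323 -0.036]
```

Contact: the force is about 5.5 N net. I'll back off half a millimetre and slide along −ty towards the hole, reading the force as I go.

```bash
python3 -m creep '[{"tx":-0.05,"ty":0,"tz":0,"roll":0},{"tx":0,"ty":-0.15,"tz":0,"roll":0},{"tx":0,"ty":-0.15,"tz":0,"roll":0},{"tx":0,"ty":-0.15,"tz":0,"roll":0},{"tx":0,"ty":-0.15,"tz":0,"roll":0},{"tx":0,"ty":-0.15,"tz":0,"roll":0},{"tx":0,"ty":-0.15,"tz":0,"roll":0}]'; python3 f.py
```

```text
time: 13.42
eef_pos: [0.5654, -0.0479, 0.2219]
tool_rot: [0.429, 0.562, 0.429, -0.562]
wrist_force: [2.5, -1.1, 4.1]
gripper_width: 0.163
t 13.62 pos [ 0.5653 -0.0479  0.2217] F [ 1.72 -0.3   3.51] tool ty,tz [ 1.73 -0.16] M [-0.136 -0.227  0.019]
```

Contact is steady at about 4.7 N, with about 1.7 N of drag.

```bash
python3 -m creep '[{"tx":0,"ty":-0.15,"tz":0,"roll":0},{"tx":0,"ty":-0.15,"tz":0,"roll":0},{"tx":0,"ty":-0.15,"tz":0,"roll":0},{"tx":0,"ty":-0.15,"tz":0,"roll":0},{"tx":0,"ty":0,"tz":0,"roll":0}]'; python3 f.py
```

```text
time: 14.25
eef_pos: [0.5594, -0.0463, 0.2217]
tool_rot: [-0.429, -0.562, -0.429, 0.562]
wrist_force: [1.6, -0.1, 3.8]
gripper_width: 0.171
t 14.45 pos [ 0.5594 -0.0463  0.2216] F [ 1.05 -0.51  3.52] tool ty,tz [1.15 0.21] M [-0.068 -0.135 -0.006]
```

```bash
python3 -m creep '[{"tx":0,"ty":-0.15,"tz":0,"roll":0},{"tx":0,"ty":-0.15,"tz":0,"roll":0},{"tx":0,"ty":-0.1,"tz":0,"roll":0}]'; python3 f.py
```

```text
time: 14.82
eef_pos: [0.5557, -0.0453, 0.2218]
tool_rot: [0.429, 0.562, 0.429, -0.562]
wrist_force: [1.6, -0.9, 3.9]
gripper_width: 0.165
t 15.03 pos [ 0.5556 -0.0452  0.2217] F [ 1.52 -0.82  3.23] tool ty,tz [1.68 0.39] M [-0.126 -0.33   0.02 ]
```

```bash
python3 -m creep '[{"tx":0,"ty":-0.1,"tz":0,"roll":0},{"tx":0,"ty":-0.1,"tz":0,"roll":0},{"tx":0,"ty":-0.1,"tz":0,"roll":0}]'; python3 f.py
```

```text
time: 15.4
eef_pos: [0.5528, -0.0445, 0.2218]
tool_rot: [0.429, 0.562, 0.429, -0.562]
wrist_force: [2.3, -1.2, 3.7]
gripper_width: 0.164
t 15.6 pos [ 0.5527 -0.0444  0.2217] F [ 2.22 -0.22  3.21] tool ty,tz [ 2.2  -0.38] M [-0.141 -0.206  0.016]
```

```bash
python3 -m creep '[{"tx":0,"ty":-0.1,"tz":0,"roll":0},{"tx":0,"ty":-0.1,"tz":0,"roll":0}]'; python3 f.py
```

```text
time: 15.85
eef_pos: [0.5509, -0.0439, 0.2217]
tool_rot: [0.429, 0.562, 0.429, -0.562]
wrist_force: [1.8, -0.7, 2.0]
gripper_width: 0.164
t 16.05 pos [ 0.5507 -0.0439  0.2216] F [ 1.54 -0.51  3.06] tool ty,tz [1.61 0.09] M [-0.088 -0.217 -0.02 ]
```

```bash
python3 -m creep '[{"tx":0,"ty":-0.1,"tz":0,"roll":0},{"tx":0,"ty":-0.1,"tz":0,"roll":0}]'; python3 f.py
```

```text
time: 16.3
eef_pos: [0.5483, -0.0433, 0.221]
tool_rot: [-0.428, -0.562, -0.429, 0.563]
wrist_force: [0.4, -0.8, -1.6]
gripper_width: 0.163
t 16.5 pos [ 0.5483 -0.0433  0.2209] F [ 0.03 -0.09 -0.78] tool ty,tz [0.05 0.08] M [-0.084  0.099 -0.008]
```

The force fell from 3.1 to −0.8 N and the tool dropped, so the tip is over the hole after about 26.7 mm of travel. By vision the centre is about 2 mm further on. I'll centre it and ease down in small steps.

```bash
python3 -m creep '[{"tx":0,"ty":-0.1,"tz":0,"roll":0},{"tx":0.05,"ty":-0.1,"tz":0,"roll":0},{"tx":0.05,"ty":0,"tz":0,"roll":0},{"tx":0.05,"ty":0,"tz":0,"roll":0}]'; python3 f.py
```

```text
time: 17.0
eef_pos: [0.5471, -0.0429, 0.2203]
tool_rot: [0.429, 0.562, 0.429, -0.562]
wrist_force: [-0.8, 0.5, 0.1]
gripper_width: 0.168
t 17.2 pos [ 0.5471 -0.0429  0.2203] F [-0.19  0.16 -0.96] tool ty,tz [-0.22 -0.1 ] M [-0.047  0.031 -0.038]
```

```bash
python3 -m creep '[{"tx":0.05,"ty":0,"tz":0,"roll":0},{"tx":0.05,"ty":0,"tz":0,"roll":0},{"tx":0,"ty":0,"tz":0,"roll":0}]'; python3 f.py
```

```text
time: 17.58
eef_pos: [0.547, -0.0429, 0.2192]
tool_rot: [-0.429, -0.562, -0.429, 0.562]
wrist_force: [0.2, -0.4, -0.5]
gripper_width: 0.166
t 17.77 pos [ 0.5471 -0.0429  0.2193] F [ 0.43  0.1  -1.08] tool ty,tz [ 0.39 -0.21] M [-0.099  0.087 -0.01 ]
```

```bash
python3 -m creep '[{"tx":0.05,"ty":0,"tz":0,"roll":0},{"tx":0.05,"ty":0,"tz":0,"roll":0},{"tx":0,"ty":0,"tz":0,"roll":0}]'; python3 f.py
```

```text
time: 18.15
eef_pos: [0.547, -0.0429, 0.2182]
tool_rot: [-0.429, -0.562, -0.429, 0.562]
wrist_force: [-1.1, -0.8, -1.2]
gripper_width: 0.167
t 18.35 pos [ 0.5471 -0.0429  0.2183] F [ 0.4   0.39 -1.09] tool ty,tz [ 0.28 -0.48] M [-0.03   0.114  0.013]
```

```bash
python3 -m creep '[{"tx":0.05,"ty":0,"tz":0,"roll":0},{"tx":0.05,"ty":0,"tz":0,"roll":0},{"tx":0,"ty":0,"tz":0,"roll":0}]'; python3 f.py
```

```text
time: 18.73
eef_pos: [0.547, -0.0429, 0.2172]
tool_rot: [-0.429, -0.562, -0.429, 0.562]
wrist_force: [-0.3, 0.1, -1.5]
gripper_width: 0.168
t 18.93 pos [ 0.547  -0.0429  0.2172] F [-0.19  0.02 -0.67] tool ty,tz [-0.19  0.03] M [-0.045  0.114 -0.03 ]
```

The tip is about 5.5 mm in with no contact forces, so the shank has entered the hole. Seating is expected near TCP z 0.2075. I'll continue down.

```bash
python3 -m creep '[{"tx":0.05,"ty":0,"tz":0,"roll":0},{"tx":0.05,"ty":0,"tz":0,"roll":0},{"tx":0.05,"ty":0,"tz":0,"roll":0},{"tx":0.05,"ty":0,"tz":0,"roll":0},{"tx":0,"ty":0,"tz":0,"roll":0}]'; python3 f.py
```

```text
time: 19.55
eef_pos: [0.547, -0.0429, 0.2152]
tool_rot: [-0.429, -0.562, -0.429, 0.562]
wrist_force: [-0.9, -0.4, -0.7]
gripper_width: 0.169
t 19.75 pos [ 0.5471 -0.0429  0.2153] F [ 0.31 -0.08 -0.88] tool ty,tz [ 0.32 -0.01] M [-0.047  0.112  0.034]
```

```bash
python3 -m creep '[{"tx":0.05,"ty":0,"tz":0,"roll":0},{"tx":0.05,"ty":0,"tz":0,"roll":0},{"tx":0.05,"ty":0,"tz":0,"roll":0},{"tx":0.05,"ty":0,"tz":0,"roll":0},{"tx":0,"ty":0,"tz":0,"roll":0}]'; python3 f.py
```

```text
time: 20.38
eef_pos: [0.547, -0.0429, 0.2132]
tool_rot: [-0.429, -0.562, -0.429, 0.562]
wrist_force: [-0.4, -0.4, -1.0]
gripper_width: 0.166
t 20.57 pos [ 0.5471 -0.0429  0.2132] F [-0.21 -0.23 -0.77] tool ty,tz [-0.14  0.28] M [0.002 0.095 0.033]
```

```bash
python3 -m creep '[{"tx":0.05,"ty":0,"tz":0,"roll":0},{"tx":0.05,"ty":0,"tz":0,"roll":0},{"tx":0.05,"ty":0,"tz":0,"roll":0},{"tx":0.05,"ty":0,"tz":0,"roll":0},{"tx":0,"ty":0,"tz":0,"roll":0}]'; python3 f.py
```

```text
time: 21.2
eef_pos: [0.547, -0.0429, 0.2112]
tool_rot: [-0.429, -0.562, -0.429, 0.562]
wrist_force: [-0.0, -0.1, -1.4]
gripper_width: 0.166
t 21.4 pos [ 0.5471 -0.0429  0.2113] F [ 0.02 -0.12 -1.24] tool ty,tz [0.06 0.11] M [-0.114  0.097 -0.017]
```

```bash
python3 -m creep '[{"tx":0.05,"ty":0,"tz":0,"roll":0},{"tx":0.05,"ty":0,"tz":0,"roll":0},{"tx":0.05,"ty":0,"tz":0,"roll":0},{"tx":0,"ty":0,"tz":0,"roll":0}]'; python3 f.py
```

```text
time: 21.9
eef_pos: [0.547, -0.0429, 0.2097]
tool_rot: [-0.429, -0.562, -0.429, 0.562]
wrist_force: [0.9, -0.0, -0.3]
gripper_width: 0.17
t 22.1 pos [ 0.5471 -0.0429  0.2098] F [-0.15 -0.49 -1.59] tool ty,tz [-0.01  0.51] M [-0.086  0.096  0.035]
```

```bash
python3 -m creep '[{"tx":0.05,"ty":0,"tz":0,"roll":0},{"tx":0.05,"ty":0,"tz":0,"roll":0},{"tx":0.05,"ty":0,"tz":0,"roll":0},{"tx":0,"ty":0,"tz":0,"roll":0}]'; python3 f.py
```

```text
time: 22.6
eef_pos: [0.547, -0.0429, 0.2082]
tool_rot: [-0.429, -0.562, -0.429, 0.562]
wrist_force: [-0.4, 0.0, -1.0]
gripper_width: 0.163
t 22.8 pos [ 0.5471 -0.0429  0.2083] F [ 0.57  0.13 -1.34] tool ty,tz [ 0.51 -0.28] M [-0.068  0.099 -0.014]
```

```bash
python3 -m creep '[{"tx":0.05,"ty":0,"tz":0,"roll":0},{"tx":0.05,"ty":0,"tz":0,"roll":0},{"tx":0,"ty":0,"tz":0,"roll":0}]'; python3 f.py
```

```text
time: 23.18
eef_pos: [0.5471, -0.0429, 0.2075]
tool_rot: [0.429, 0.562, 0.429, -0.562]
wrist_force: [-1.8, 0.1, 1.9]
gripper_width: 0.168
t 23.38 pos [ 0.5471 -0.0429  0.2074] F [-1.1   0.5   2.04] tool ty,tz [-1.19 -0.2 ] M [-0.061  0.343  0.035]
```

The flange touches at TCP z ≈ 0.2075, 15 mm below the deck contact as expected, with about 3 N net. I'll check visually before releasing.

```bash
python3 - <<'E'
from o import *
save("wrist","w8",(120,300,220,420),4);save("scene","s8",(130,260,240,380),5)
E
```

```text
(no output)
```

View pics/w8.png

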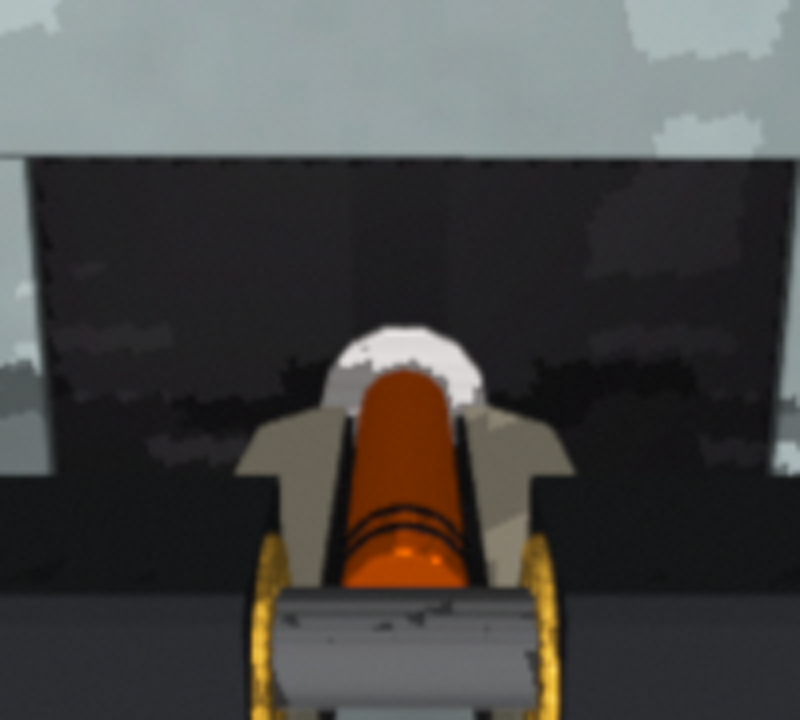

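View pics/s8.png

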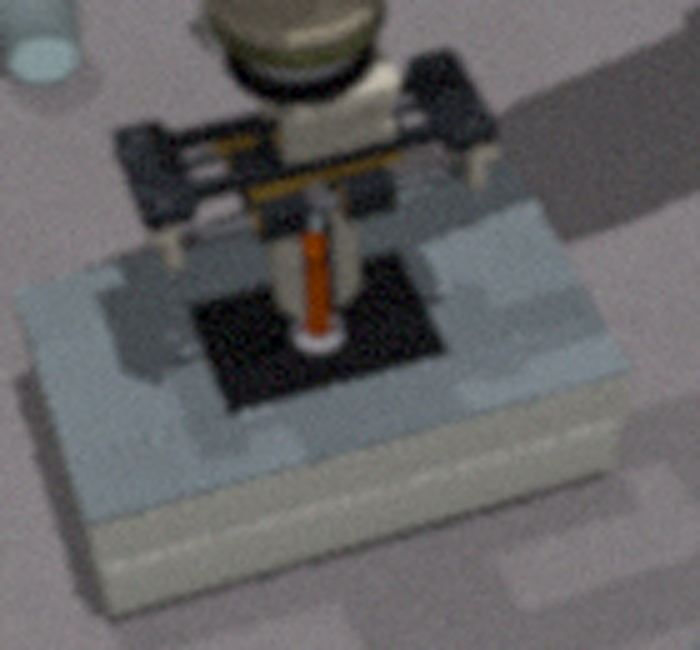

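The pin is upright and the flange sits on the deck with no hole showing. I'll release and check before retracting.

```bash
python3 -m creep '[{"tx":0.02,"ty":0,"tz":0,"roll":0},{"tx":0,"ty":0,"tz":0,"roll":0}]' && python3 -m creep '[{"tx":0,"ty":0,"tz":0,"roll":0},{"tx":0,"ty":0,"tz":0,"roll":0},{"tx":0,"ty":0,"tz":0,"roll":0},{"tx":0,"ty":0,"tz":0,"roll":0}]' 4 ; python3 f.py; python3 - <<'E'
from o import *
save("wrist","w9",(120,300,220,420),4)
E
```

```text
time: 23.72
eef_pos: [0.5471, -0.0429, 0.2071]
tool_rot: [0.429, 0.562, 0.429, -0.562]
wrist_force: [-1.7, -0.4, 3.0]
gripper_width: 0.165
time: 24.22
eef_pos: [0.547, -0.0429, 0.2069]
tool_rot: [-0.429, -0.562, -0.429, 0.562]
wrist_force: [-0.2, 0.2, 0.2]
gripper_width: 0.43
t 24.43 pos [ 0.5471 -0.0429  0.207 ] F [-0.3  -0.14  0.15] tool ty,tz [-0.25  0.21] M [-0.043  0.074 -0.049]
```

View pics/w9.png

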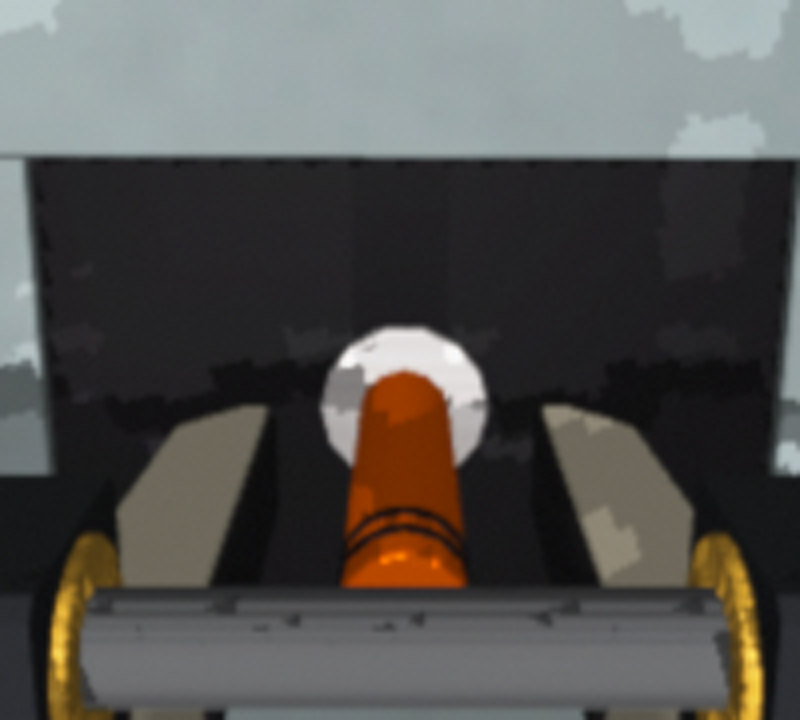

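The fingers are clear and the pin stands upright and unmoved. I'll retract straight up.

```bash
python3 -m creep '[{"tx":-1,"ty":0,"tz":0,"roll":0},{"tx":-2,"ty":0,"tz":0,"roll":0},{"tx":-2,"ty":0,"tz":0,"roll":0},{"tx":-2,"ty":0,"tz":0,"roll":0},{"tx":-2,"ty":0,"tz":0,"roll":0},{"tx":-2,"ty":0,"tz":0,"roll":0},{"tx":-1,"ty":0,"tz":2,"roll":0},{"tx":0,"ty":0,"tz":4,"roll":0},{"tx":0,"ty":0,"tz":4,"roll":0},{"tx":0,"ty":0,"tz":0,"roll":0},{"tx":0,"ty":0,"tz":0,"roll":0}]' 4; python3 - <<'E'
from o import *
s=arm.state();im=save("wrist","w10");sc=save("scene","s10",(130,330,240,420),3.5)
E
```

```text
time: 25.85
eef_pos: [0.5203, -0.1398, 0.3269]
tool_rot: [-0.428, -0.562, -0.429, 0.562]
wrist_force: [0.4, 0.4, -0.4]
gripper_width: 0.429
```

View pics/w10.png

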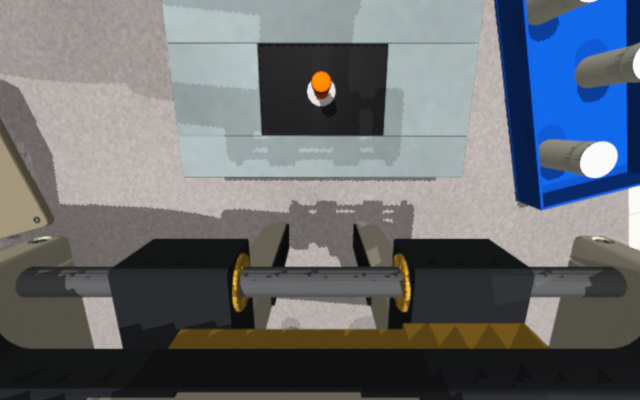

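View pics/s10.png

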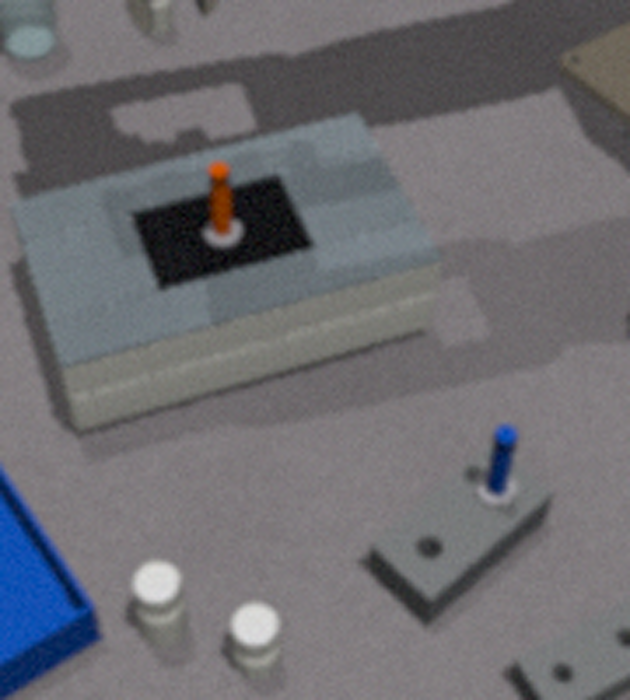

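The orange pin stands upright at about (321,85) in the wrist view, and the blue pin and vials are undisturbed. I'll do a quick numeric check of its height and tilt, then hand in.

```bash
python3 - <<'E'
from o import *
s=arm.state();im=cv2.imread("pics/w10.png")[:,:,::-1].copy();st,c=cap(im[60:120,290:350].copy());c=c+[290,60];print(st,c)
a=atz("wrist",c[::-1],.169,s);print("cap at z=.169",a.round(4))
sc=arm.snapshot("scene");st,c2=cap(sc[150:230,280:330].copy());c2=c2+[280,150];print(st,c2,"tri",tri([ray("wrist",c[::-1],s),ray("scene",c2[::-1])]))
for t in(0,.003,-.003): print("pred base/flange px",proj("wrist",a-[0,0,.071+t],s).round(1))
w=cv2.inRange(im[70:115,300:345],(190,190,190),(255,255,255));ys,xs=np.nonzero(w);print("flange rows",ys.min()+70,ys.max()+70,"cols",xs.min()+300,xs.max()+300)
arm.finish_job()
E
```

```text
[ 22  12  19  20 291] [320.80756014  81.21649485]
cap at z=.169 [ 0.5481 -0.0417  0.169 ]Traceback (most recent call last):
  File "<stdin>", line 4, in <module>
  File "o.py", line 6, in cap
    i=1+st[1:,4].argmax();return st[i],c[i]
        ~~~~~~~~~~~~~~~^^
ValueError: attempt to get argmax of an empty sequence
```

```bash
python3 - <<'E'
from o import *
s=arm.state();im=cv2.imread("pics/w10.png")[:,:,::-1].copy()
a=np.array([.5481,-.0417,.169])
print("pred flange centre px if upright",proj("wrist",a-[0,0,.071],s).round(1))
w=cv2.inRange(im[70:115,300:345],(190,190,190),(255,255,255));ys,xs=np.nonzero(w);print("flange rows",ys.min()+70,ys.max()+70,"cols",xs.min()+300,xs.max()+300)
print("finish",arm.finish_job(),arm.state()["time"])
E
```

```text
pred flange centre px if upright [ 91.3 320.8]
flange rows 83 105 cols 307 334
the job is handed in; nothing more can be done
the job is handed in; nothing more can be done
```

The orange pin is seated in the shaker's blind hole, upright with its flange on the deck, and I handed the job in at about 26 s of the 64 s allowed.

**How it went:**
- I lifted the pin out of the larger grey holder and rested its tip on the deck about 28 mm from the hole.
- I slid it along the centre line at about 4–5 N until the force fell away, about 27 mm along, when the tip dropped in.
- I then eased it down in half-millimetre steps. The flange touched 15 mm below the deck contact, as expected.
- Force there was 3–4 N when I opened the fingers and retracted straight up. The highest force I read against the deck was about 5.5 N.

**Last checks:**
- **Position:** the pin's cap, taken at its expected height, lies within 2 mm of where I released it.
- **Uprightness:** the flange appears where an upright pin would put it, with its centre at about pixel (320.5, 91) against a predicted (320.8, 91.3).
- **Bystanders:** the blue pin, the holder and the vials in view look unmoved in the pictures. The gripper is clear of everything.

**Checks that failed or disagreed:**
- The check of the pin's final height from a second camera failed, because the scene camera's colour threshold missed the cap. Seating therefore rests on the force and depth readings and the wrist view.
- The first move command was refused for its format and moved nothing.
- When I closed the fingers on the pin, the tool rose 3.6 mm. That left the grip about 4 mm higher on the handle than planned, with no further effect.

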